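# Tip two sample crates to find the stamped one and push it to the dispatch rail

## Robot

A 6-joint arm with a two-finger parallel gripper is mounted at the origin on a cart in front of the work surface, level with it; the furniture and walls round the work are solid. World frame = base frame: x ahead of the robot, y to its left, z up, the work surface at z = 0. Lengths are in m, angles in degrees, forces in N, time in s.
With the tool pointing down it reaches from about 0.35 to 0.775 m from the base axis. Payload 5.5 kg.
Tool frame: the origin (TCP) lies on the front face of the gripper's body, between the roots of the fingers; the fingertips stand 73 mm ahead of it and the grasp point (between the pads) lies 54 mm ahead of it; z points along the fingers, y is the line along which they close (so a half turn about z gives the same grasp; the last joint's range is limited). The gripper opens to 85 mm and grips with 20 to 120 N. Pads are 22 mm wide; open, the fingers measure 114 mm over their backs; the gripper's body (76 mm by 85 mm) begins 54 mm behind the grasp point. The pads swing forward as they close: fully open they stand 13 mm farther back than shut.
Start: joints at [61.158, 17.945, 2.641, 74.691, 0, 82.002], TCP at [0.205, 0.537, 0.304] pointing down, gripper open.
Joint ranges: [-158.12, 158.12], [-49.38, 96.58], [-58.88, 72.47], [-126.05, 133.96], [-84.25, 85.87], [-180, 180]. Speed limits (degrees/s): [147.25, 147.25, 180, 180, 180, 180].

## Interface

Orientations are given as [roll, pitch, yaw] about the fixed x, y, z axes, in that order (R = Rz(yaw) Ry(pitch) Rx(roll)).
In Python, from plant import observe, capture, job_done gives the robot as it stands.
- The arm moves only by the tool drive_tool, never from a script. Its argument "steps" is a list of rows, each a list of 3 entries, a list of its own where there are three numbers: the shift along the tool's x, y, z each as a share of 0.2 m, from -1 to 1, then the turn, a rotation vector about the tool's x, y, z each as a share of pi rad, from -1 to 1, then the closure, from 0 (fully open) to 1 (shut). In form: [[[dx, dy, dz], [rx, ry, rz], jaw], ...]. A call has 1 to 10 rows; each row is the pose to reach, as a shift and turn from the pose commanded when the call began, along the tool's axes at that moment, turning the shorter way round; what a row does not reach only later rows make up. A row lasts 1/10 s, in which the tool goes at most 50 mm and 8.59 degrees, less where a joint would pass 70% of its speed; a pose out of reach is approached as far as the arm can. A call with a number of a shift or a turn outside -1 to 1 is refused whole. A call with a gripper value outside its range is refused whole. The fingers move at their own pace and stop on an object; "grip_force" is the grip in N (left out, the last holds). Time passes only in rows, so rows that repeat a pose let the fingers close. It gives the time, the measured TCP pose, the force, the opening and the grip force at its end, in the units of the state.
- observe(): the state, without advancing time (a new reading comes with each control period).
- capture(name): name is "scene" or "side" or "wrist"; returns a dict with "frame" (480x640x3 uint8, red, green, blue), "intrinsics" (3x3 intrinsics, pixels), "k1" (the pictures are not rectified: a ray, as slopes to the right and down, at radius r is drawn at 1 + k1 r^2 times it, then the intrinsics apply), "position" and "rotation" of the camera in the world. Camera axes: x right, y down, z forward; pixel columns grow to the right and rows downward; lengths in m; the calibration is good to about 2 mm. A picture is of the moment at which its call begins. There is no depth.
- job_done(): hands the job in; it is judged then, once.
The state is a dict: "time": time; "joints": joint angles; "joint_vel": joint speeds; "joint_efforts": joint torques, N m; "position": TCP position; "ee_rot": TCP orientation; "contact_force": force on the tool from outside, world axes, zero at the start; "wrist_torque": the same for the moment, N m; "width": opening from 0.0 (shut) to 1.0 (fully open); "finger_force": force on a finger pad.
Only numpy, scipy, OpenCV 4.12 (cv2) and the standard library are available. Lean on these libraries where they do the work, as an engineer would, in place of code of your own. Each camera call takes 0.05 s, during which the arm holds its last target. There are 200 camera calls.

## Task

One of the two small white sample crates has a stamp on its underside. With your fingertips only, tip both crates over to your right, so that each lies on its right-hand side with its underside facing left; then push the stamped one on to the right along the worktop until its open end lies flush against the dispatch rail. Leave the other crate lying well clear of the rail, do not lift or carry either one, and leave the beaker, dropper bottle and brass weight undisturbed.

Things in the scene. Friction and masses are not known exactly. Their poses are not given: they have to be found in the camera images.
- crate_stamped: the stamped crate: empty open-topped white plastic box, upright at first, outside 50 mm (its x) x 110 (y) x 90 high (z), walls 4, 10 mm bands at foot and rim 2 mm proud, 0.17 to 0.35 kg. Origin: centre of the underside; z towards the open rim, x to the right (world -y). Underside: black ring, 38 mm across, with an 84 mm bar through it; else the same as the other crate, and the two change places.
- crate_plain: the other crate, same make and size, underside bare; origin and axes alike. Tipping, both crates: pushed to the right above about 65 mm high on the left 110 mm face, a crate turns over its right lower edge and, leaning some 30 degrees, falls on its right side; pushed low it slides.
- crate_stamped_centre (a point): centre of the stamped crate, half-way up (45 mm from the underside along its z). Lying on its right side, a crate has z pointing right, x down, and the underside is its left, upright face, 110 mm wide and 50 mm high, with the body origin 25 mm above the worktop.
- crate_plain_centre (a point): centre of the plain crate, half-way up (45 mm from the underside along its z)
- crate_stamped_rim (a point): centre of the open rim of the stamped crate (90 mm from the underside along its z)
- crate_plain_rim (a point): centre of the open rim of the plain crate (90 mm from the underside along its z)
- rail_face (a point): the dispatch rail: a straight aluminium bar screwed to the worktop to the right of the crates, running away from the robot, 330 mm long (y), 15 mm thick (x), 22 mm high. The point is the middle of its left face, 11 mm above the worktop; x points squarely to the right into the bar, y runs along it.
- beaker: glass beaker, 66 mm across, 80 mm high, standing left of the work; a bystander. Origin: centre of its underside.
- dropper: amber dropper bottle, 39 mm across, 109 mm high, standing right of the work; a bystander. Origin: centre of its underside.
- brass_weight: brass weight with a knob, 29 mm across, 44 mm high, standing right of the work; a bystander. Origin: centre of its underside.
Not all that is in view belongs to the job. What is shaped like the crate_plain but purple is not meant.

How it is judged:
By the outcome, as a careful person would: the job done as asked, in the order asked, and still so for the second after the job is handed in, with the robot touching nothing.
It also fails if it takes over 53 s, if anything falls off the work surface, if the arm or the gripper's body presses on something with over 40 N, if the wrist force passes 120 N, or if a joint passes its speed limit or range.

## Working session

There is one attempt and no reset: what is moved stays moved. The work goes in short steps, Python scripts to look and compute and a tool call to move; the robot and the scene stay as the last step left them, time stands still between calls to the robot, and variables do not carry over. Pictures are saved under pics/ and viewed, at most 10 in all, crops included, and the job is handed in when it is done.

Besides the shell and the picture viewer there is one more tool, called after "Emit:" by a JSON object that holds its "fn" and its "kwargs". drive_tool: Moves the arm, as the interface text tells. Its arguments: {"type":"object","properties":{"steps":{"type":"array","items":{"type":"array"}},"grip_force":{"type":"number"}},"required":["steps"]}

```bash
ls; mkdir -p pics
cat > h.py <<'E'
import numpy as np, cv2, pickle
def ray(c,px):
    K=c['intrinsics'];k=c['k1']
    d=np.array([(px[0]-K[0][2])/K[0][0],(px[1]-K[1][2])/K[1][1]]);u=d.copy()
    for _ in range(30): u=d/(1+k*(u@u))
    return np.array(c['position']),np.array(c['rotation'])@np.array([u[0],u[1],1])
def at_z(c,px,z):
    p,d=ray(c,px); return p+d*(z-p[2])/d[2]
def tri(*obs):
    A=np.zeros((3,3));b=np.zeros(3)
    for c,px in obs:
        p,d=ray(c,px);d=d/np.linalg.norm(d);P=np.eye(3)-np.outer(d,d);A+=P;b+=P@p
    return np.linalg.solve(A,b)
def proj(c,X):
    q=np.array(c['rotation']).T@(np.array(X)-np.array(c['position']));u=q[:2]/q[2];u=u*(1+c['k1']*(u@u))
    K=c['intrinsics'];return np.array([K[0][0]*u[0]+K[0][2],K[1][1]*u[1]+K[1][2]])
def snap(name,tag):
    from plant import capture
    c=capture(name);pickle.dump(c,open(f'pics/{tag}.pkl','wb'));cv2.imwrite(f'pics/{tag}.png',c['frame'][:,:,::-1]);return c
def load(tag): return pickle.load(open(f'pics/{tag}.pkl','rb'))
E
python3 - <<'E'
from h import *
from plant import observe
for n in ('scene','side'):
    c=snap(n,n+'0');print(n,c['position'],np.round(c['rotation'],3).tolist(),c['k1'])
print(observe())
E
```

```text
pics
scene [-0.22642386 -0.39853073  0.78951715] [-128.477, -0.664, -56.898] 0.03553346700880555
side [0.09712874 1.57167714 0.90332768] [-117.694, -1.033, -162.358] -0.20547077967332586
{'time': 0.1, 'joints': array([ 6.11572317e+01,  1.79868056e+01,  2.58330993e+00,  7.46894656e+01,
       -3.16872300e-04,  8.20028895e+01]), 'joint_vel': array([ 0.03728592, -0.10061427,  0.17149363,  0.08016642, -0.01786297,
       -0.01769087]), 'joint_efforts': array([ 2.49117889e-03, -4.81723952e+01,  2.99244332e+01,  1.27756182e-02,
       -1.58110483e-04,  1.04965005e-05]), 'position': array([0.20445067, 0.53706996, 0.30309366]), 'ee_rot': array([-1.79907899e+02, -1.26192701e-02,  1.59154332e+02]), 'contact_force': array([-0.0785866 ,  0.0608124 , -0.83903902]), 'wrist_torque': array([-0.0628282 ,  0.01934547, -0.0606467 ]), 'finger_force': 0.0, 'width': 1.0024538563945804}
```

View pics/scene0.png

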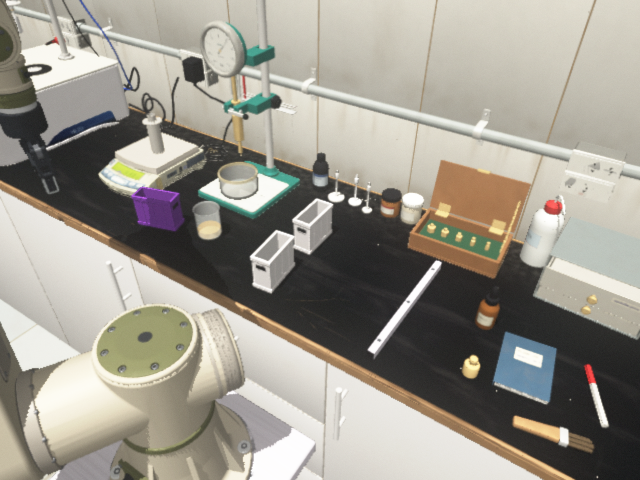

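View pics/side0.png

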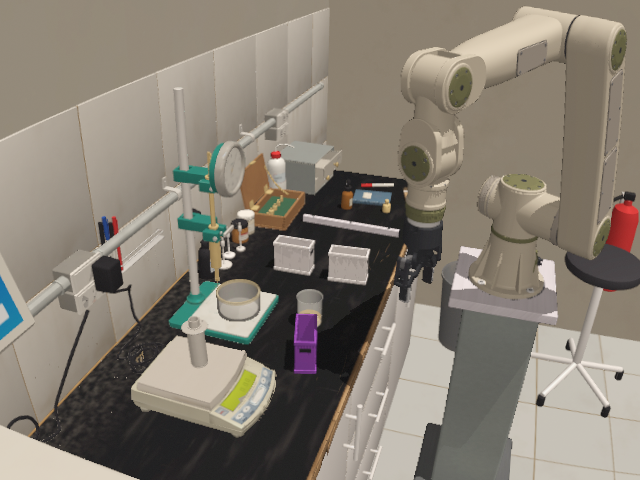

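The white crates are at scene (272,262) and (313,226), with the purple lookalike at (158,208). The rail runs (375,352)-(438,265), with the beaker at (208,220), dropper (487,312) and brass weight (471,367). In the side view the crates are at (349,265) and (294,255). Next is a close crop of both views.

```bash
sed -i 's/^def ray/from scipy.spatial.transform import Rotation as Ro\ndef ray/; s/    c=capture(name);/    c=capture(name);c["rotation"]=Ro.from_euler("xyz",c["rotation"],degrees=True).as_matrix() if np.ndim(c["rotation"])==1 else c["rotation"];/' h.py
python3 - <<'E'
from h import *
for n in ('scene0','side0'):
    c=load(n)
    if np.ndim(c['rotation'])==1: c['rotation']=Ro.from_euler('xyz',c['rotation'],degrees=True).as_matrix(); pickle.dump(c,open(f'pics/{n}.pkl','wb'))
    print(n,np.round(c['rotation'],3).tolist())
a=cv2.imread('pics/scene0.png')[190:365,240:450]; b=cv2.imread('pics/side0.png')[205:295,260:410]
a=cv2.resize(a,(640,533),interpolation=cv2.INTER_CUBIC)
A=cv2.imread('pics/scene0.png')[195:295,245:345];B=b[:,5:115]
A=cv2.resize(A,None,fx=4,fy=4,interpolation=cv2.INTER_CUBIC);B=cv2.resize(B,(400,int(90*400/110)),interpolation=cv2.INTER_CUBIC)
o=np.zeros((400,800,3),np.uint8);o[:400,:400]=A;o[:B.shape[0],400:]=B
cv2.imwrite('pics/crop0.png',o)
c=load('scene0');s=load('side0')
print('rail ends',at_z(c,(371,351),.022),at_z(c,(437,263),.022), 'crates',at_z(c,(272,285),0),at_z(c,(313,248),0))
for n,p in dict(beaker=(209,236),dropper=(485,326),brass=(471,375)).items(): print(n,at_z(c,p,0))
E
```

```text
scene0 [[0.546, -0.516, 0.66], [-0.838, -0.347, 0.422], [0.012, -0.783, -0.622]]
side0 [[-0.953, -0.156, 0.26], [-0.303, 0.438, -0.846], [0.018, -0.885, -0.465]]
rail ends [ 0.35241736 -0.15486013  0.022     ] [ 0.67039111 -0.16104849  0.022     ] crates [ 4.10454212e-01  1.33027766e-01 -1.11022302e-16] [0.57517142 0.12880904 0.        ]
beaker [0.46570995 0.37942186 0.        ]
dropper [ 0.56197136 -0.31684734  0.        ]
brass [ 0.42513706 -0.33432807  0.        ]
```

View pics/crop0.png

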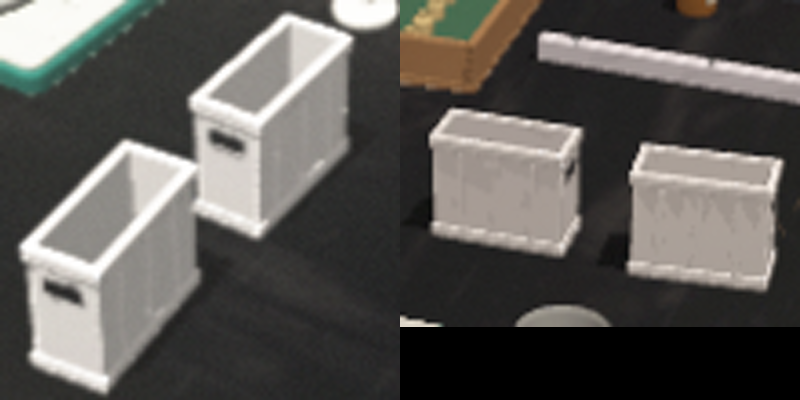

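The crop shows both white crates upright, mouth up, with identical outsides; the handle slots face the robot. Rim corners for the near crate are at crop (22,247), (102,275), (198,162) and (126,140). For the far crate they are at (190,100), (260,127), (353,38) and (288,13).

Run:
```python
from h import *
c=load('scene0');s=load('side0')
S=lambda p:(244.9+p[0]/4,194.9+p[1]/4); D=lambda p:(264.9+p[0]*.275,204.9+p[1]*.275)
for n,P,Q in (('near',[(22,247),(102,275),(198,162),(126,140)],[(777,187),(630,180)]),('far',[(190,100),(260,127),(353,38),(288,13)],[(570,157),(430,142)])):
    X=np.array([at_z(c,S(p),.09) for p in P]);print(n,np.round(X,3).tolist(),X.mean(0),'yaw',np.degrees(np.arctan2(*(X[3]-X[0]+X[2]-X[1])[[1,0]])))
    print('tri',tri((c,S(P[0])),(s,D(Q[0]))),tri((c,S(P[3])),(s,D(Q[1]))))
# rail end tri
print('rail', at_z(s,(264.9+540*.275,204.9+35*.275),.022))
for q in [(371,351),(375,354),(433,262),(437,263)]: print(q,at_z(c,q,.022))
```

```text
near [[0.383, 0.166, 0.09], [0.389, 0.115, 0.09], [0.498, 0.13, 0.09], [0.492, 0.177, 0.09]] [0.44022083 0.14688397 0.09      ] yaw 6.581242794648509
tri [0.17589633 0.08562458 0.17230425] [0.27472487 0.09284839 0.16586611]
far [[0.545, 0.169, 0.09], [0.546, 0.119, 0.09], [0.656, 0.122, 0.09], [0.657, 0.171, 0.09]] [0.60075556 0.14520441 0.09      ] yaw 1.567990532165994
tri [0.31720935 0.07997457 0.17037334] [0.41738786 0.08145886 0.16589592]
rail [ 0.32459617 -0.28696728  0.022     ]
(371, 351) [ 0.35241736 -0.15486013  0.022     ]
(375, 354) [ 0.35031093 -0.16476941  0.022     ]
(433, 262) [ 0.66848124 -0.15174818  0.022     ]
(437, 263) [ 0.67039111 -0.16104849  0.022     ]
```

Run:
```python
from h import *
c=load('scene0');s=load('side0')
print(s['intrinsics'],c['intrinsics'],s['k1'])
for X in [(.383,.166,.09),(.492,.177,.09),(.545,.169,.09),(.657,.171,.09),(.670,-.153,.022),(.466,.379,0)]: print(X,proj(s,X))
```

```text
[[600.68348062   0.         316.69191104]
 [  0.         600.68348062 234.84509794]
 [  0.           0.           1.        ]] [[491.68584447   0.         318.19112197]
 [  0.         491.68584447 239.69055101]
 [  0.           0.           1.        ]] -0.20547077967332586
(0.383, 0.166, 0.09) [367.4154985  256.62782574]
(0.492, 0.177, 0.09) [328.15637357 252.00188346]
(0.545, 0.169, 0.09) [310.84756677 247.58830623]
(0.657, 0.171, 0.09) [273.27056221 241.5420215 ]
(0.67, -0.153, 0.022) [305.05311073 215.60000915]
(0.466, 0.379, 0) [314.20195723 320.99378054]
```

```bash
cat >> h.py <<'E'
def plan(*targets, frm=None):
    "targets (x,y,z,yaw) -> share units from present pose"
    from plant import observe
    o=observe();p=np.array(o['position']);e=o['ee_rot']
    R=Ro.from_euler('xyz',e,degrees=True)
    print('now',np.round(p,4),np.round(e,1),'t',o['time'],'F',np.round(o['contact_force'],1))
    for t in targets:
        d=R.inv().apply(np.array(t[:3])-p)/.2; w=(R.inv()*Ro.from_euler('xyz',[180,0,t[3]],degrees=True)).as_rotvec()/np.pi
        print(t,np.round(d,3).tolist(),np.round(w,4).tolist())
E
python3 - <<'E'
from h import *
c=load('scene0');s=load('side0')
S=lambda p:(244.9+p[0]/4,194.9+p[1]/4); D=lambda p:(264.9+(p[0]-400)*.275,204.9+p[1]*.275)
for P,Q in (((22,247),(777,187)),((126,140),(630,180)),((190,100),(570,157)),((288,13),(430,142))): print(tri((c,S(P)),(s,D(Q))))
plan((.32,.375,.27,97),(.4325,.2115,.2,97))
E
```

```text
[0.38070338 0.16454972 0.09121798]
[0.49277227 0.17945533 0.08558539]
[0.54355418 0.16857522 0.08953989]
[0.65792959 0.17375753 0.08575075]
now [0.2045 0.5371 0.3031] [-179.9   -0.   159.2] t 0.1 F [-0.1  0.1 -0.8]
(0.32, 0.375, 0.27, 97) [-0.828, -0.551, 0.166] [-0.0005, 0.0002, 0.3453]
(0.4325, 0.2115, 0.2, 97) [-1.645, -1.115, 0.517] [-0.0005, 0.0002, 0.3453]
```

Emit:
{"fn": "drive_tool", "kwargs": {"steps": [[[-0.21, -0.14, 0.04], [0, 0, 0.045], 0], [[-0.42, -0.28, 0.08], [0, 0, 0.09], 0], [[-0.62, -0.42, 0.12], [0, 0, 0.135], 0], [[-0.83, -0.55, 0.16], [0, 0, 0.18], 0], [[-0.83, -0.55, 0.16], [0, 0, 0.225], 0], [[-0.83, -0.55, 0.16], [0, 0, 0.27], 0], [[-0.83, -0.55, 0.16], [0, 0, 0.315], 0], [[-0.83, -0.55, 0.16], [0, 0, 0.345], 0], [[-0.83, -0.55, 0.16], [0, 0, 0.345], 0]]}}

```text
time: 1.0
position: [0.3205, 0.3753, 0.2715]
ee_rot: [-180.0, 0.0, 97.0]
contact_force: [0.4, -0.1, 0.3]
width: 1.001
finger_force: 0.0
```

Run:
```python
from h import *
plan((.4325,.2115,.2,96.6),(.4325,.2115,.142,96.6))
```

```text
now [0.3205 0.3753 0.2715] [-180.    0.   97.] t 1.0 F [ 0.4 -0.1  0.3]
(0.4325, 0.2115, 0.2, 96.6) [-0.881, 0.456, 0.358] [-0.0002, 0.0001, 0.0024]
(0.4325, 0.2115, 0.142, 96.6) [-0.881, 0.456, 0.648] [-0.0002, 0.0001, 0.0024]
```

Emit:
{"fn": "drive_tool", "kwargs": {"steps": [[[-0.22, 0.115, 0.09], [0, 0, 0.0025], 0], [[-0.44, 0.23, 0.18], [0, 0, 0.0025], 0], [[-0.66, 0.345, 0.27], [0, 0, 0.0025], 0], [[-0.88, 0.456, 0.36], [0, 0, 0.0025], 0], [[-0.88, 0.456, 0.5], [0, 0, 0.0025], 0], [[-0.88, 0.456, 0.65], [0, 0, 0.0025], 0], [[-0.88, 0.456, 0.65], [0, 0, 0.0025], 0]]}}

```text
time: 1.7
position: [0.4302, 0.2106, 0.1383]
ee_rot: [-179.6, 0.1, 96.6]
contact_force: [-0.9, 0.8, 0.1]
width: 1.003
finger_force: 0.0
```

Run:
```python
from h import *
plan((.440,.1475,.142,96.6))
s=snap('side','side1');w=snap('wrist','wrist1')
a=cv2.resize(s['frame'][150:300,250:450][:,:,::-1],(400,300),interpolation=cv2.INTER_CUBIC)
o=np.hstack([a,cv2.resize(w['frame'][:,:,::-1],(400,300))]);cv2.imwrite('pics/m1.png',o)
```

```text
now [0.4302 0.2106 0.1383] [-1.796e+02  1.000e-01  9.660e+01] t 1.7 F [-0.9  0.8  0.1]
(0.44, 0.1475, 0.142, 96.6) [-0.319, 0.012, -0.018] [-0.0025, 0.0004, 0.0002]
```

View pics/m1.png

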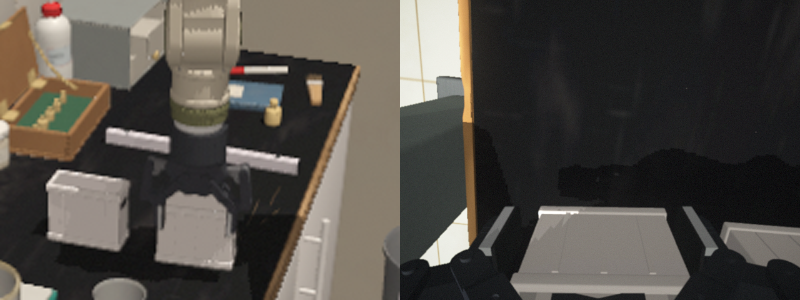

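The crate's left face lies squarely between the spread fingers in the wrist view (rim at x 512-690), but they would only just catch its ends. I'll half close them and raise slightly before pushing.

Emit:
{"fn": "drive_tool", "kwargs": {"steps": [[[0, 0, -0.02], [0, 0, 0], 0.5], [[0, 0.01, -0.02], [0, 0, 0], 0.5], [[0, 0.01, -0.02], [0, 0, 0], 0.5], [[-0.03, 0.01, -0.02], [0, 0, 0], 0.5], [[-0.06, 0.01, -0.02], [0, 0, 0], 0.5], [[-0.09, 0.01, -0.02], [0, 0, 0], 0.5], [[-0.12, 0.01, -0.02], [0, 0, 0], 0.5], [[-0.145, 0.01, -0.02], [0, 0, 0], 0.5], [[-0.17, 0.01, -0.02], [0, 0, 0], 0.5], [[-0.195, 0.01, -0.02], [0, 0, 0], 0.5]]}}

```text
time: 2.8
position: [0.4393, 0.1731, 0.1459]
ee_rot: [180.0, -0.0, 96.6]
contact_force: [0.8, 0.2, 0.8]
width: 0.502
finger_force: 0.3
```

Emit:
{"fn": "drive_tool", "kwargs": {"steps": [[[-0.025, 0, 0], [0, 0, 0], 0.5], [[-0.05, 0, 0], [0, 0, 0], 0.5], [[-0.075, 0, 0], [0, 0, 0], 0.5], [[-0.1, 0, 0], [0, 0, 0], 0.5], [[-0.12, 0, 0], [0, 0, 0], 0.5], [[-0.12, 0, 0], [0, 0, 0], 0.5]]}}

```text
time: 3.4
position: [0.442, 0.1492, 0.1458]
ee_rot: [-180.0, 0.0, 96.6]
contact_force: [-0.7, 0.3, 1.0]
width: 0.5
finger_force: 0.0
```

Run:
```python
from h import *
plan()
s=snap('side','side2');w=snap('scene','scene2')
a=cv2.resize(s['frame'][150:300,250:450][:,:,::-1],(400,300),interpolation=cv2.INTER_CUBIC)
b=cv2.resize(w['frame'][190:340,240:440][:,:,::-1],(400,300),interpolation=cv2.INTER_CUBIC)
o=np.hstack([a,b]);cv2.imwrite('pics/m2.png',o)
```

```text
now [0.442  0.1492 0.1458] [-180.     0.    96.6] t 3.4 F [-0.7  0.3  1. ]
```

View pics/m2.png

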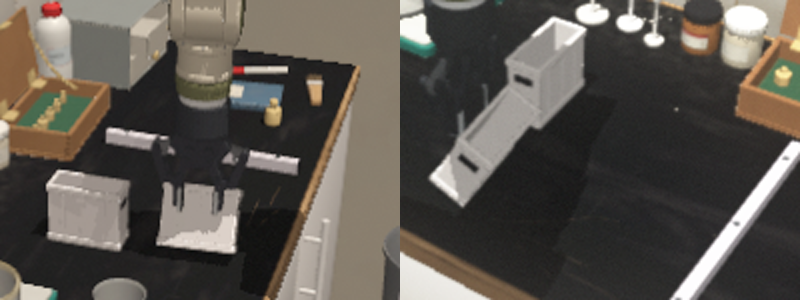

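The near crate leans right with two fingertips on it, at about scene crop (480,150), and has not fallen yet. I'll push on.

Emit:
{"fn": "drive_tool", "kwargs": {"steps": [[[-0.025, 0, 0], [0, 0, 0], 0.5], [[-0.05, 0, 0], [0, 0, 0], 0.5], [[-0.075, 0, 0], [0, 0, 0], 0.5], [[-0.075, 0, 0], [0, 0, 0], 0.5], [[-0.075, 0, 0], [0, 0, 0], 0.5], [[0.1, 0, -0.1], [0, 0, 0], 0.5], [[0.2, 0, -0.3], [0, 0, 0], 0.5], [[0.3, 0, -0.5], [0, 0, 0], 0.5], [[0.3, 0, -0.5], [0, 0, 0], 0.5]]}}

```text
time: 4.4
position: [0.4375, 0.212, 0.2513]
ee_rot: [179.4, -0.1, 96.8]
contact_force: [0.7, 0.1, -0.2]
width: 0.5
finger_force: 0.0
```

Run:
```python
from h import *
# far crate: centre, yaw 1.8
C=np.array([.6005,.1455]);y=np.radians(2);n=np.array([np.sin(y),-np.cos(y)])
q=C-.065*n
plan((*q,.2,92),(*q,.146,92))
s=snap('side','side3');w=snap('scene','scene3')
a=cv2.resize(s['frame'][200:300,270:400][:,:,::-1],(400,308),interpolation=cv2.INTER_CUBIC)
b=cv2.resize(w['frame'][190:344,240:440][:,:,::-1],(400,308),interpolation=cv2.INTER_CUBIC)
o=np.hstack([a,b]);cv2.imwrite('pics/m3.png',o)
```

```text
now [0.4375 0.212  0.2513] [ 1.794e+02 -1.000e-01  9.680e+01] t 4.4 F [ 0.7  0.1 -0.2]
(np.float64(0.5982315327143375), np.float64(0.2104604037562412), 0.2, 92) [-0.103, 0.795, 0.264] [0.0031, -0.0009, 0.0265]
(np.float64(0.5982315327143375), np.float64(0.2104604037562412), 0.146, 92) [-0.104, 0.792, 0.534] [0.0031, -0.0009, 0.0265]
```

View pics/m3.png

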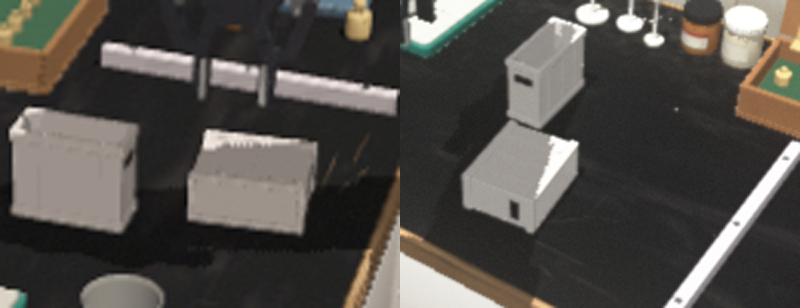

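The near crate now lies on its right side and its left face, at (245,200), is bare, so it is the plain one. The far crate must be the stamped one.

Emit:
{"fn": "drive_tool", "kwargs": {"steps": [[[0, 0.2, 0], [0, 0, 0.026], 0.5], [[-0.03, 0.4, 0], [0, 0, 0.026], 0.5], [[-0.06, 0.6, 0.1], [0, 0, 0.026], 0.5], [[-0.1, 0.79, 0.25], [0, 0, 0.026], 0.5], [[-0.1, 0.79, 0.4], [0, 0, 0.026], 0.5], [[-0.1, 0.79, 0.53], [0, 0, 0.026], 0.5], [[-0.1, 0.79, 0.53], [0, 0, 0.026], 0.5], [[-0.1, 0.79, 0.53], [0, 0, 0.026], 0.5]]}}

```text
time: 5.3
position: [0.5933, 0.2069, 0.1386]
ee_rot: [-179.8, 0.0, 91.9]
contact_force: [0.1, -0.8, 0.1]
width: 0.495
finger_force: 0.0
```

Emit:
{"fn": "drive_tool", "kwargs": {"steps": [[[-0.04, 0, 0], [0, 0, 0], 0.5], [[-0.08, 0, 0], [0, 0, 0], 0.5], [[-0.12, 0, 0], [0, 0, 0], 0.5], [[-0.145, 0, 0], [0, 0, 0], 0.5], [[-0.17, 0, 0], [0, 0, 0], 0.5], [[-0.195, 0, 0], [0, 0, 0], 0.5], [[-0.22, 0, 0], [0, 0, 0], 0.5], [[-0.245, 0, 0], [0, 0, 0], 0.5], [[-0.27, 0, 0], [0, 0, 0], 0.5], [[-0.295, 0, 0], [0, 0, 0], 0.5]]}}

```text
time: 6.3
position: [0.5962, 0.1482, 0.1397]
ee_rot: [-180.0, 0.0, 91.9]
contact_force: [-0.2, 0.7, -0.2]
width: 0.502
finger_force: 0.1
```

Emit:
{"fn": "drive_tool", "kwargs": {"steps": [[[-0.025, 0, 0], [0, 0, 0], 0.5], [[-0.05, 0, 0], [0, 0, 0], 0.5], [[-0.075, 0, 0], [0, 0, 0], 0.5], [[-0.095, 0, 0], [0, 0, 0], 0.5], [[-0.095, 0, 0], [0, 0, 0], 0.5], [[-0.095, 0, 0], [0, 0, 0], 0.5], [[0.1, 0, -0.1], [0, 0, 0], 0.5], [[0.3, 0, -0.25], [0, 0, 0], 0.5], [[0.35, 0, -0.25], [0, 0, 0], 0.5], [[0.35, 0, -0.25], [0, 0, 0], 0.5]]}}

```text
time: 7.3
position: [0.5942, 0.2207, 0.1908]
ee_rot: [179.9, -0.0, 92.1]
contact_force: [0.6, -0.4, -0.4]
width: 0.496
finger_force: 0.0
```

Run:
```python
from h import *
plan()
s=snap('side','side4');w=snap('scene','scene4')
a=cv2.resize(s['frame'][190:290,265:395][:,:,::-1],(400,308),interpolation=cv2.INTER_CUBIC)
b=cv2.resize(w['frame'][190:344,240:440][:,:,::-1],(400,308),interpolation=cv2.INTER_CUBIC)
o=np.hstack([a,b]);cv2.imwrite('pics/m4.png',o)
```

```text
now [0.5942 0.2207 0.1908] [179.9  -0.   92.1] t 7.3 F [ 0.6 -0.4 -0.4]
```

View pics/m4.png

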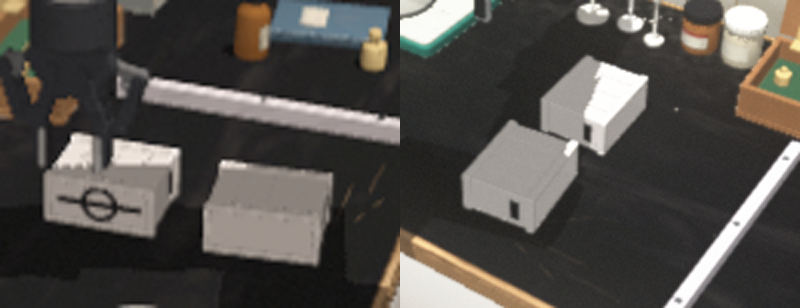

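The far crate lies with the ring and bar showing at (100,205), so it is the stamped one. The plain crate lies at (268,215). I'll measure the lying stamped crate's top corners and the rail.

Run:
```python
from h import *
c=load('scene4')
S=lambda p:(239.7+(p[0]-400)/2,189.7+p[1]/2)
for P in ([(543,100),(588,57),(648,73),(606,125)],[(463,175),(512,123),(580,150),(532,198)]):
    X=np.array([at_z(c,S(p),.05) for p in P]);print(np.round(X,3).tolist(),X.mean(0),'yaw',np.degrees(np.arctan2(*(X[1]-X[0]+X[2]-X[3])[[1,0]])))
print([np.round(at_z(c,S(p),.022),4).tolist() for p in [(666,303),(795,142)]])
s=load('side4');E=lambda p:(264.8+p[0]*.325,189.8+p[1]*.325)
# bottom-left edge of stamped (z=0), top-left edge (.05)
print([np.round(at_z(s,E(p),z),4).tolist() for p,z in [((46,222),0),((154,235),0),((47,165),.05),((155,192),.05)]])
```

```text
[[0.548, 0.116, 0.05], [0.654, 0.118, 0.05], [0.667, 0.037, 0.05], [0.55, 0.029, 0.05]] [0.60489604 0.07521084 0.05      ] yaw 2.5136626180670527
[[0.389, 0.116, 0.05], [0.492, 0.123, 0.05], [0.496, 0.031, 0.05], [0.401, 0.032, 0.05]] [0.44443101 0.07541978 0.05      ] yaw 1.5110926265975042
[[0.3758, -0.1461, 0.022], [0.6785, -0.1582, 0.022]]
[[0.6543, 0.1288, 0.0], [0.5482, 0.1174, 0.0], [0.6612, 0.1063, 0.05], [0.5466, 0.1221, 0.05]]
```

Run:
```python
from h import *
plan((.602,.20,.19,90.5),(.602,.19,.085,90.5),(.602,.145,.085,90.5))
```

```text
now [0.5933 0.2184 0.1889] [-179.9    0.    92. ] t 7.4 F [ 0.7 -0.4 -0.1]
(0.602, 0.2, 0.19, 90.5) [-0.093, 0.04, -0.005] [-0.0005, 0.0002, 0.0081]
(0.602, 0.19, 0.085, 90.5) [-0.143, 0.039, 0.52] [-0.0005, 0.0002, 0.0081]
(0.602, 0.145, 0.085, 90.5) [-0.368, 0.032, 0.52] [-0.0005, 0.0002, 0.0081]
```

Emit:
{"fn": "drive_tool", "kwargs": {"steps": [[[-0.05, 0.04, 0.1], [0, 0, 0.008], 0.3], [[-0.1, 0.04, 0.25], [0, 0, 0.008], 0.3], [[-0.14, 0.04, 0.4], [0, 0, 0.008], 0.3], [[-0.14, 0.04, 0.51], [0, 0, 0.008], 0.3], [[-0.14, 0.04, 0.51], [0, 0, 0.008], 0.3], [[-0.14, 0.04, 0.51], [0, 0, 0.008], 0.3], [[-0.14, 0.04, 0.51], [0, 0, 0.008], 0.3]]}}

```text
time: 8.1
position: [0.6037, 0.1906, 0.0891]
ee_rot: [179.9, -0.0, 90.4]
contact_force: [0.8, -0.3, 0.9]
width: 0.698
finger_force: 0.0
```

Run:
```python
from h import *
plan((.602,.145,.085,90.5),(.602,0,.085,90.5))
```

```text
now [0.6037 0.1906 0.0891] [179.9  -0.   90.4] t 8.1 F [ 0.8 -0.3  0.9]
(0.602, 0.145, 0.085, 90.5) [-0.228, -0.01, 0.02] [0.0005, -0.0001, -0.0003]
(0.602, 0, 0.085, 90.5) [-0.953, -0.016, 0.02] [0.0005, -0.0001, -0.0003]
```

Emit:
{"fn": "drive_tool", "kwargs": {"steps": [[[-0.08, -0.01, 0.02], [0, 0, 0], 0.3], [[-0.16, -0.01, 0.02], [0, 0, 0], 0.3], [[-0.22, -0.01, 0.02], [0, 0, 0], 0.3], [[-0.25, -0.01, 0.02], [0, 0, 0], 0.3], [[-0.28, -0.01, 0.02], [0, 0, 0], 0.3], [[-0.31, -0.01, 0.02], [0, 0, 0], 0.3], [[-0.34, -0.01, 0.02], [0, 0, 0], 0.3], [[-0.37, -0.01, 0.02], [0, 0, 0], 0.3], [[-0.4, -0.01, 0.02], [0, 0, 0], 0.3], [[-0.43, -0.01, 0.02], [0, 0, 0], 0.3]]}}

```text
time: 9.1
position: [0.6017, 0.1047, 0.0841]
ee_rot: [180.0, -0.0, 90.5]
contact_force: [-0.9, 2.6, 1.8]
width: 0.696
finger_force: 1.3
```

Emit:
{"fn": "drive_tool", "kwargs": {"steps": [[[-0.03, 0, 0], [0, 0, 0], 0.3], [[-0.065, 0, 0], [0, 0, 0], 0.3], [[-0.1, 0, 0], [0, 0, 0], 0.3], [[-0.135, 0, 0], [0, 0, 0], 0.3], [[-0.17, 0, 0], [0, 0, 0], 0.3], [[-0.205, 0, 0], [0, 0, 0], 0.3], [[-0.24, 0, 0], [0, 0, 0], 0.3], [[-0.275, 0, 0], [0, 0, 0], 0.3], [[-0.31, 0, 0], [0, 0, 0], 0.3], [[-0.345, 0, 0], [0, 0, 0], 0.3]]}}

```text
time: 10.1
position: [0.6022, 0.0353, 0.0839]
ee_rot: [180.0, -0.0, 90.5]
contact_force: [0.3, 2.8, 2.0]
width: 0.703
finger_force: 1.3
```

Emit:
{"fn": "drive_tool", "kwargs": {"steps": [[[-0.035, 0, 0], [0, 0, 0], 0.3], [[-0.07, 0, 0], [0, 0, 0], 0.3], [[-0.105, 0, 0], [0, 0, 0], 0.3], [[-0.14, 0, 0], [0, 0, 0], 0.3], [[-0.175, 0, 0], [0, 0, 0], 0.3], [[-0.21, 0, 0], [0, 0, 0], 0.3], [[-0.24, 0, 0], [0, 0, 0], 0.3], [[-0.27, 0, 0], [0, 0, 0], 0.3], [[-0.3, 0, 0], [0, 0, 0], 0.3], [[-0.33, 0, 0], [0, 0, 0], 0.3]]}}

```text
time: 11.1
position: [0.6027, -0.0305, 0.0838]
ee_rot: [-180.0, -0.0, 90.5]
contact_force: [0.9, 2.8, 2.4]
width: 0.701
finger_force: 1.3
```

Run:
```python
from h import *
plan()
s=snap('side','side5');w=snap('scene','scene5')
a=cv2.resize(s['frame'][190:290,265:395][:,:,::-1],(400,308),interpolation=cv2.INTER_CUBIC)
b=cv2.resize(w['frame'][190:344,280:480][:,:,::-1],(400,308),interpolation=cv2.INTER_CUBIC)
o=np.hstack([a,b]);cv2.imwrite('pics/m5.png',o)
```

```text
now [ 0.6027 -0.0305  0.0838] [-180.    -0.    90.5] t 11.1 F [0.9 2.8 2.4]
```

View pics/m5.png

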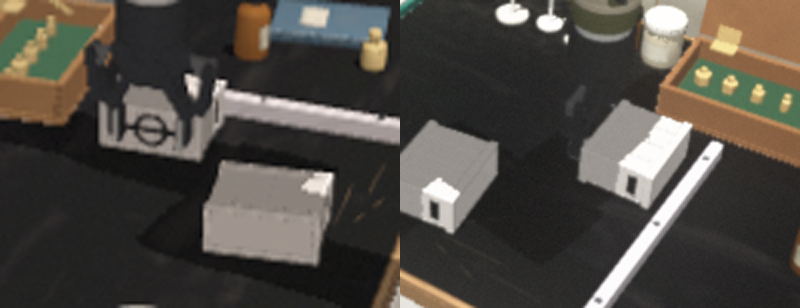

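The crate is square to the rail with about a 20 mm gap, and the wooden box behind is clear. I'll close it slowly, watching the force.

Emit:
{"fn": "drive_tool", "kwargs": {"steps": [[[-0.02, 0, 0], [0, 0, 0], 0.3], [[-0.04, 0, 0], [0, 0, 0], 0.3], [[-0.055, 0, 0], [0, 0, 0], 0.3], [[-0.07, 0, 0], [0, 0, 0], 0.3], [[-0.08, 0, 0], [0, 0, 0], 0.3], [[-0.085, 0, 0], [0, 0, 0], 0.3], [[-0.085, 0, 0], [0, 0, 0], 0.3]]}}

```text
time: 11.9
position: [0.6029, -0.0474, 0.0839]
ee_rot: [180.0, 0.0, 90.5]
contact_force: [0.1, -0.6, -0.1]
width: 0.699
finger_force: 0.0
```

Emit:
{"fn": "drive_tool", "kwargs": {"steps": [[[-0.01, 0, 0], [0, 0, 0], 0.3], [[-0.02, 0, 0], [0, 0, 0], 0.3], [[-0.02, 0, 0], [0, 0, 0], 0.3]]}}

```text
time: 12.2
position: [0.6032, -0.0499, 0.0842]
ee_rot: [179.9, -0.2, 90.5]
contact_force: [0.2, 6.8, 1.1]
width: 0.7
finger_force: 3.2
```

Emit:
{"fn": "drive_tool", "kwargs": {"steps": [[[-0.004, 0, 0], [0, 0, 0], 0.3], [[-0.008, 0, 0], [0, 0, 0], 0.3], [[-0.008, 0, 0], [0, 0, 0], 0.3], [[-0.008, 0, 0], [0, 0, 0], 0.3]]}}

```text
time: 12.6
position: [0.6034, -0.0502, 0.0844]
ee_rot: [179.9, -0.3, 90.6]
contact_force: [0.5, 11.2, 3.5]
width: 0.699
finger_force: 5.4
```

The fingers no longer advance and the force is rising, so the crate is seated on the rail. I'll back straight off, then lift.

Emit:
{"fn": "drive_tool", "kwargs": {"steps": [[[0.02, 0, 0], [0, 0, 0], 0.3], [[0.08, 0, 0], [0, 0, 0], 0.3], [[0.2, 0, 0], [0, 0, 0], 0.3], [[0.35, 0, 0], [0, 0, 0], 0.3], [[0.35, 0, -0.25], [0, 0, 0], 0.3], [[0.5, 0, -0.5], [0, 0, 0], 0.3], [[0.7, 0, -0.7], [0, 0, 0], 0.3], [[0.9, 0, -0.8], [0, 0, 0], 0.3], [[0.9, 0, -0.8], [0, 0, 0], 0.3], [[0.9, 0, -0.8], [0, 0, 0], 0.3]]}}

```text
time: 13.6
position: [0.6017, 0.129, 0.2451]
ee_rot: [179.8, 0.0, 90.7]
contact_force: [0.1, -0.2, -0.5]
width: 0.704
finger_force: 0.0
```

Run:
```python
from h import *
s=snap('side','side6');w=snap('scene','scene6')
a=cv2.resize(s['frame'][190:290,265:395][:,:,::-1],(400,308),interpolation=cv2.INTER_CUBIC)
b=cv2.resize(w['frame'][220:314,360:482][:,:,::-1],(400,308),interpolation=cv2.INTER_CUBIC)
cv2.imwrite('pics/m6.png',np.vstack([np.hstack([a,b]),cv2.resize(w['frame'][150:400,100:600][:,:,::-1],(560,280)).copy() if 0 else np.zeros((1,800,3),np.uint8)]))
o=load('scene0')['frame']
for n,(x0,y0,x1,y1) in dict(beaker=(192,198,224,240),dropper=(472,285,500,332),brass=(458,350,484,380)).items():
    print(n,np.abs(o[y0:y1,x0:x1].astype(int)-w['frame'][y0:y1,x0:x1]).mean())
```

```text
beaker 1.4308035714285714
dropper 2.5939716312056738
brass 1.5854700854700854
```

View pics/m6.png

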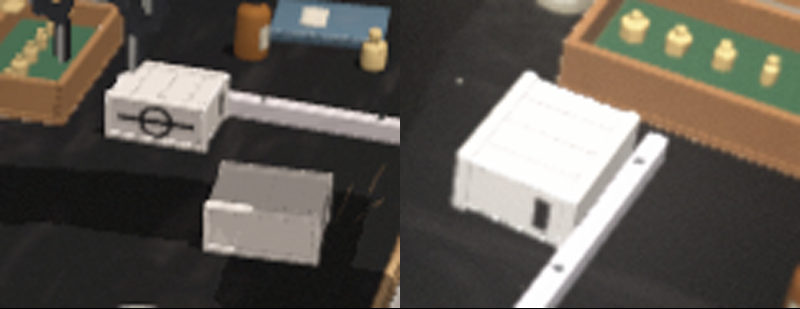

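The stamped crate lies flush on the rail, rim edge along (580,235)-(640,130), with its stamp facing left at (155,122). The plain crate lies well clear at (268,215). The bystanders' pixels are unchanged.

```bash
python3 -c "
from plant import job_done
print(job_done())"
```

```text
the job is handed in; nothing more can be done
None
```

I tipped both crates onto their right sides, pushed the stamped one flush against the rail, left the plain one well clear with the bystanders undisturbed, and handed the job in at about 14 s; no verdict came back.

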